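# Flip the tag of the emptied sample place

### The arm

A 7-joint arm with a two-finger parallel gripper is mounted at the origin on a cart in front of the work surface, level with it; the furniture and walls round the work are solid. World frame = base frame: x ahead of the robot, y to its left, z up, the work surface at z = 0. Lengths are in m, angles in rad, forces in N, time in s.
With the tool pointing down it reaches from about 0.35 to 0.9 m from the base axis. Payload 8.1 kg.
Tool frame: the origin (TCP) lies at the very end of the fingers, on their centre line; the grasp point (between the pads) lies 19 mm behind it; z points along the fingers, y is the line along which they close (so a half turn about z gives the same grasp; the last joint's range is limited). The gripper opens to 85 mm and grips with 20 to 120 N. Pads are 22 mm wide; open, the fingers measure 114 mm over their backs; the gripper's body (76 mm by 85 mm) begins 54 mm behind the grasp point. The pads swing forward as they close: fully open they stand 13 mm farther back than shut.
Start: joints at [-1.337, 0.434, 0.025, 1.573, -0.012, 1.134, -0.075], TCP at [0.207, 0.59, 0.231] pointing down, gripper open.
Joint ranges: [-2.62, 2.62], [-0.44, 2.09], [-1.27, 1.32], [0.08, 2.57], [-1.32, 4.46], [0.12, 2], [-2.74, 2.74]. Speed limits (rad/s): [2.22, 2.22, 3.01, 3.01, 3.14, 3.14, 3.14].

### API

Orientations are given as a unit quaternion [x, y, z, w].
In Python, from rig import bot, fingers, vision, workorder gives the robot as it stands. Calls block until the motion is done:
- bot.move_ptp(position, orientation): joint-space move of the TCP to a pose.
- bot.move_linear(position, frame=None, rate=0.15, force_limit=None): straight line of the TCP; frame=None keeps the orientation; rate is the mean speed in m/s. With force_limit (N) it stops when the force on the tool has changed by that much, and returns True; else False.
- bot.movej(angles): joint-space move.
- fingers.command_gripper(opening, newtons=None): finger opening in m; newtons is the grip in N (None keeps the last); returns when the fingers have stopped.
- bot.dwell(seconds).
- bot.ik(position, orientation): joint angles nearest the present ones, or None.
- bot.get_obs(): the state.
- vision.camera(name): name is "scene" or "top" or "wrist"; returns a dict with "image" (420x560x3 uint8, red, green, blue), "z_map" (420x560 float32, m along the optical axis (not along the pixel's ray), 0 where there is no reading), "fx", "fy", "cx", "cy" (pixels), "dist_coeffs" ([k1, k2, p1, p2, k3] as OpenCV has them; the pictures are not rectified), "view" (4x4, takes a point from world to camera coordinates). Camera axes: x right, y up, looking along -z (the intrinsics and any distortion apply to the point x, -y, -z); pixel columns grow to the right and rows downward; lengths in m; the calibration is good to about 2 mm. A picture is of the moment at which its call begins.
A pose or a line that the arm cannot do raises bot.IKError and nothing moves.
- workorder.finish_job(): hands the job in; it is judged then, once.
The state is a dict: "time_s": time; "joints": joint angles; "joint_vel": joint speeds; "joint_torque": joint torques, N m; "position": TCP position; "tcp_rot": TCP orientation; "wrist_force": force on the tool from outside, world axes, zero at the start; "ft_torque": the same for the moment, N m; "grip_width": finger opening in m; "grasp_force": force on a finger pad.
Only numpy, scipy, OpenCV 4.12 (cv2) and the standard library are available. Lean on these libraries where they do the work, as an engineer would, in place of code of your own. Each camera call takes 0.05 s, during which the arm holds its last target. There are 200 camera calls.

### The job

In the four-place sample-bottle rack one empty place still has its flip tag up, showing the full disc for 'bottle in': with the fingertips, push the rack's locking bar by its stud to the left as far as it goes to free the tags, and flip that tag forward over its hinge so that it hangs down and shows the open ring, like the tag of the other empty place. Then push the bar fully home to the right again, so that the ship's rolling cannot throw the other tags over. Push gently, pinch or lift nothing, leave the other tags as they are, and leave the bottles and the things lying about where they are.

Things in the scene. Friction and masses are not known exactly. Their poses are not given: they have to be found in the camera images.
- rack: Four-place sample-bottle rack fixed on the bench: aluminium base 145 x 372 x 12 mm, four places 84 mm apart along its y (their order varies), end cheeks at y = +-182 mm up to 0.19 m high, and a locking bar along the top. Origin: on the bench under the rack's middle; x to its rear (away from the robot, up to 0.15 rad askew), y to its left, z up.
- place_a: One place of the rack. A square grey pocket for a bottle (63 mm outside, 57 inside, 18 high), centred 38 mm in front (-x) of the origin; behind it a grey panel, 81 mm wide, leaning back at 50 degrees from level, with a flip tag hinged across its face. Origin: on the base, 12 mm above the bench, mid-width; axes as the rack's. Empty if no bottle stands in the pocket.
- hinge_a (a point): Middle of the hinge axis (along y) of place_a's tag: 40 mm behind (+x) and 128 mm above the place's origin. The tag's free edge, tag up, is 44 mm behind and 52 above it. The panel goes 48 mm up, 52 down the slope, 4 to 8 mm behind the tag; the bar lies behind the panel's top. Panel and bar stay below 38 mm above this axis, the hooks between the tags below 51.
- tag_a (a joint): Flip tag of place_a, rad: white blade 50 wide, 4 thick, reaching 68 mm from its hinge. 0 = up, leaning back on its stop, full black disc in view; its last 20 mm stand free past the panel's top. 0.70 = upright; pi = flipped forward, hanging down the slope, open black ring in view. Light (30 g) and free: pulled forward from behind its free edge to past upright, it falls over.
- place_b: One place of the rack. A square grey pocket for a bottle (63 mm outside, 57 inside, 18 high), centred 38 mm in front (-x) of the origin; behind it a grey panel, 81 mm wide, leaning back at 50 degrees from level, with a flip tag hinged across its face. Origin: on the base, 12 mm above the bench, mid-width; axes as the rack's. Empty if no bottle stands in the pocket.
- hinge_b (a point): Middle of the hinge axis (along y) of place_b's tag: 40 mm behind (+x) and 128 mm above the place's origin. The tag's free edge, tag up, is 44 mm behind and 52 above it. The panel goes 48 mm up, 52 down the slope, 4 to 8 mm behind the tag; the bar lies behind the panel's top. Panel and bar stay below 38 mm above this axis, the hooks between the tags below 51.
- tag_b (a joint): Flip tag of place_b, rad: white blade 50 wide, 4 thick, reaching 68 mm from its hinge. 0 = up, leaning back on its stop, full black disc in view; its last 20 mm stand free past the panel's top. 0.70 = upright; pi = flipped forward, hanging down the slope, open black ring in view. Light (30 g) and free: pulled forward from behind its free edge to past upright, it falls over.
- place_c: One place of the rack. A square grey pocket for a bottle (63 mm outside, 57 inside, 18 high), centred 38 mm in front (-x) of the origin; behind it a grey panel, 81 mm wide, leaning back at 50 degrees from level, with a flip tag hinged across its face. Origin: on the base, 12 mm above the bench, mid-width; axes as the rack's. Empty if no bottle stands in the pocket.
- hinge_c (a point): Middle of the hinge axis (along y) of place_c's tag: 40 mm behind (+x) and 128 mm above the place's origin. The tag's free edge, tag up, is 44 mm behind and 52 above it. The panel goes 48 mm up, 52 down the slope, 4 to 8 mm behind the tag; the bar lies behind the panel's top. Panel and bar stay below 38 mm above this axis, the hooks between the tags below 51.
- tag_c (a joint): Flip tag of place_c, rad: white blade 50 wide, 4 thick, reaching 68 mm from its hinge. 0 = up, leaning back on its stop, full black disc in view; its last 20 mm stand free past the panel's top. 0.70 = upright; pi = flipped forward, hanging down the slope, open black ring in view. Light (30 g) and free: pulled forward from behind its free edge to past upright, it falls over.
- place_d: One place of the rack. A square grey pocket for a bottle (63 mm outside, 57 inside, 18 high), centred 38 mm in front (-x) of the origin; behind it a grey panel, 81 mm wide, leaning back at 50 degrees from level, with a flip tag hinged across its face. Origin: on the base, 12 mm above the bench, mid-width; axes as the rack's. Empty if no bottle stands in the pocket.
- hinge_d (a point): Middle of the hinge axis (along y) of place_d's tag: 40 mm behind (+x) and 128 mm above the place's origin. The tag's free edge, tag up, is 44 mm behind and 52 above it. The panel goes 48 mm up, 52 down the slope, 4 to 8 mm behind the tag; the bar lies behind the panel's top. Panel and bar stay below 38 mm above this axis, the hooks between the tags below 51.
- tag_d (a joint): Flip tag of place_d, rad: white blade 50 wide, 4 thick, reaching 68 mm from its hinge. 0 = up, leaning back on its stop, full black disc in view; its last 20 mm stand free past the panel's top. 0.70 = upright; pi = flipped forward, hanging down the slope, open black ring in view. Light (30 g) and free: pulled forward from behind its free edge to past upright, it falls over.
- lock_bar (a joint): Steel locking bar, m, sliding along the rack's y behind the panel tops. 0 = home (fully right), locked: four hooks stand 2 mm in front of the upper left corners of the tags, so a tag that is up cannot swing forward. Slides left (+y) 16 mm to a stop, hooks then in the gaps; tags are free from 9 mm. Friction about 2.5 N; stays where it is left.
- stud (a point): Middle of the top of the white upright push stud, 14 mm across, on the right-hand (-y) end of the locking bar, outside the rack; full width for 24 mm down, the bar 42 mm below. Free at stud height: 65 mm to its left with the bar home (49 with it open), more to its right. Moves with the bar. Bar home: 262 mm right of the rack's middle, 77 mm behind its origin, 206 mm above the bench.
- bottle_a: Clear crimp-capped serum bottle, 55 mm across, 99 mm high, loose, standing in the pocket of one place. Origin: centre of its underside. To be left alone.
- bottle_b: Clear crimp-capped serum bottle, 55 mm across, 99 mm high, loose, standing in the pocket of one place. Origin: centre of its underside. To be left alone.
- cap_crimper: Hand crimper (90 x 198 x 33 mm) lying loose on the bench in front of the rack, at the right. Bystander.
- lab_marker: Marker pen (17 x 135 x 16 mm) lying loose in front of the rack. Bystander.
- wash_bottle: Wash bottle with a bent spout, 179 mm high, standing behind the rack. Bystander.
- beaker: Small clear beaker, 52 mm across and 68 high, standing behind the rack. Bystander.

How it is judged:
On the way, in this order (a step that is already met when the one before it is completed fails the run):
1. the locking bar is pushed to the left, clear of the tags, which all still lie as they were (value of joint lock_bar above 0.009 m and value of joint tag_d below 0.2 rad), for 0.2 s.
2. the tag of the empty place that was still up is flipped over and hangs down the front, with the bar still open (value of joint tag_d above 2.95 rad and value of joint lock_bar above 0.008 m), for 0.3 s.
3. the locking bar is pushed home again (value of joint lock_bar below 0.004 m and value of joint tag_d above 2.95 rad), for 0.2 s.
At the end, for the whole second after the job is handed in: Both empty places' tags hang down within 0.19 rad of their lower stops and at rest, both occupied places' tags lie up within 0.15 rad of their upper stops, the locking bar is within 4 mm of home, and the bottles stand upright in their pockets (all of step 3 and value of joint tag_c above 2.95 rad and value of joint each of tag_a, tag_b below 0.15 rad and velocity of joint tag_d between -0.2 and 0.2 rad/s and horizontal distance between bottle_a and hinge_a below 0.09 m and horizontal distance between bottle_b and hinge_b below 0.09 m and angle between each of bottle_a, bottle_b's own z axis and vertical below 0.15 rad); the robot touches nothing.
It fails at once if another place's tag was flipped or half raised (value of joint any of tag_a, tag_b above 0.35 rad or value of joint tag_c below 2.6 rad).
It fails at once if a tag was forced past the closed lock (value of joint lock_bar below 0.005 m and value of joint tag_d between 0.3 and 2.6 rad).
It fails at once if the stud was pinched or the bar rammed (contact force between the fingers and rack above 30 N).
It fails at once if a tag was pinched or its place pressed hard (contact force between the fingers and place_a above 25 N or contact force between the fingers and place_b above 25 N or contact force between the fingers and place_c above 25 N or contact force between the fingers and place_d above 25 N).
It fails at once if a bottle or another thing standing or lying about was moved, lifted or tipped (distance of any of bottle_a, bottle_b from where it was at the start of the episode above 0.015 m or angle between any of bottle_a, bottle_b's own z axis and vertical above 0.2 rad or distance of any of cap_crimper, lab_marker, wash_bottle, beaker from where it was at the start of the episode above 0.02 m).
It also fails if it takes over 45 s, if anything falls off the work surface, if the arm or the gripper's body presses on something with over 40 N, if the wrist force passes 120 N, or if a joint passes its speed limit or range.

## Working session

There is one attempt and no reset: what is moved stays moved. The work goes in short steps, each a Python script; the robot and the scene stay as the last script left them, time stands still between calls to the robot, and variables do not carry over. Pictures are saved under pics/ and viewed, at most 10 in all, crops included, and the job is handed in when it is done.

```bash
mkdir -p pics; ls; cat > h.py <<'E'
import numpy as np, cv2
from rig import bot, fingers, vision, workorder
def pts(c):
    h,w=c["z_map"].shape
    u,v=np.meshgrid(np.arange(w),np.arange(h))
    K=np.array([[c["fx"],0,c["cx"]],[0,c["fy"],c["cy"]],[0,0,1.]])
    n=cv2.undistortPoints(np.stack([u,v],-1).reshape(-1,1,2).astype(np.float64),K,np.array(c["dist_coeffs"],float)).reshape(h,w,2)
    z=c["z_map"].astype(float)
    p=np.stack([n[...,0]*z,-n[...,1]*z,-z,np.ones_like(z)],-1)
    P=p@np.linalg.inv(np.array(c["view"])).T
    P[z<=0]=np.nan
    return P[...,:3]
def save(c,name): cv2.imwrite("pics/"+name,cv2.cvtColor(c["image"],cv2.COLOR_RGB2BGR))
E
python3 - <<'E'
from h import *
for n in("scene","top"):
    c=vision.camera(n); save(c,n+"0.png"); P=pts(c); np.save(n+"0.npy",P)
    print(n,np.linalg.inv(c["view"]).round(3).tolist(),c["fx"],c["dist_coeffs"],np.isnan(P[...,0]).mean())
o=bot.get_obs();print(o)
E
```

```text
pics
scene [[0.724, 0.447, -0.525, 0.097], [-0.689, 0.481, -0.541, -0.554], [0.011, 0.754, 0.656, 0.748], [0.0, 0.0, 0.0, 1.0]] 424.80300112962385 [-0.11480794  0.          0.          0.          0.        ] 0.004077380952380952
top [[0.017, 0.98, -0.2, 0.363], [-1.0, 0.016, -0.006, -0.057], [-0.003, 0.2, 0.98, 1.151], [0.0, 0.0, 0.0, 1.0]] 456.5900624621874 [-0.13125465  0.          0.          0.          0.        ] 0.004255952380952381
{'time_s': 0.1, 'joints': array([-1.33659908,  0.43515404,  0.02498001,  1.57398773, -0.01162281,
        1.13402818, -0.07508732]), 'joint_vel': array([-5.38196846e-04, -1.43060693e-03,  4.89911207e-04, -1.61577965e-03,
       -6.28434565e-04, -1.25469748e-04, -4.76138684e-05]), 'joint_torque': array([ 3.29344468e-03, -6.71751595e+01,  1.02830730e+00, -3.16901278e+01,
        1.58998749e-02,  7.14701135e-03,  5.42200917e-05]), 'position': array([0.20643701, 0.58944113, 0.23061118]), 'tcp_rot': array([ 1.67639299e-01,  9.85848139e-01, -7.13135641e-04, -6.43424794e-05]), 'wrist_force': array([-0.39345595,  0.32822395, -0.37439118]), 'ft_torque': array([-0.02768927, -0.05163551, -0.03179902]), 'grasp_force': 0.0, 'grip_width': 0.08546886540671206}
```

View pics/scene0.png

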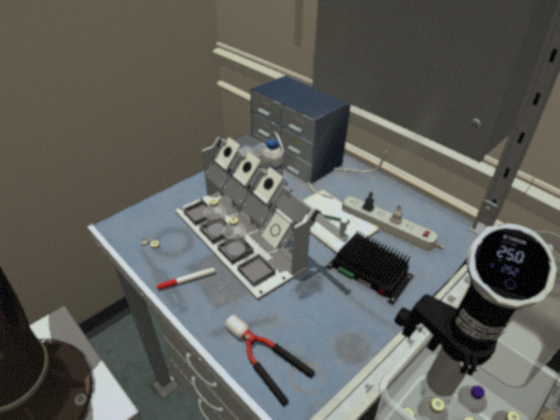

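View pics/top0.png

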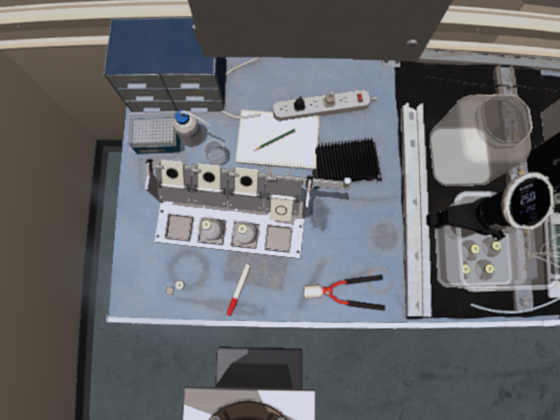

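The leftmost pocket, at top (180,228), is empty and its tag is up at (172,175), so that is tag_d. Bottles stand at (210,230) and (243,232). The right-hand place at (278,238) already shows the ring. The stud is at (347,182).

```bash
python3 - <<'E'
from h import *
P=np.load("top0.npy"); im=cv2.cvtColor(cv2.imread("pics/top0.png"),cv2.COLOR_BGR2HSV)
m=((im[...,2]>170)&(im[...,1]<40)&(P[...,2]>.0)&(P[...,2]<.022)).astype(np.uint8)
m[:195]=0;m[265:]=0;m[:,:145]=0;m[:,315:]=0
n,l,s,_=cv2.connectedComponentsWithStats(m); i=1+s[1:,4].argmax(); q=P[l==i]
print(s[i],np.nanmedian(q[:,2]))
r=cv2.minAreaRect((q[:,:2]*1000).astype(np.float32)); print(r, cv2.boxPoints(r))
# front edge line: lowest row per column
cols=np.arange(165,298); fe=np.array([P[np.where(l[:,c]==i)[0].max(),c,:2] for c in cols if (l[:,c]==i).any()])
d=cv2.fitLine(fe.astype(np.float32),cv2.DIST_HUBER,0,.001,.001).ravel(); print("front",d)
# high white things (stud, tag tips)
for nm,b in dict(stud=(170,195,335,360),tagL=(155,190,155,190),t2=(160,192,193,225),t3=(165,195,230,262)).items():
    a=P[b[0]:b[1],b[2]:b[3]]; w=(im[b[0]:b[1],b[2]:b[3],2]>150)&(im[b[0]:b[1],b[2]:b[3],1]<50)&(a[...,2]>.12)
    z=a[w]; print(nm,len(z),z.min(0).round(3),z.max(0).round(3)); h=z[z[:,2]>z[:,2].max()-.012]; print("  top",h.mean(0).round(4),len(h))
for (u,v) in [(300,20),(250,40),(420,30),(180,125),(152,165),(410,200),(216,152)]: print((u,v),P[v,u].round(3))
for c in("scene",):
    Q=np.load("scene0.npy"); a=Q[200:225,295:325].reshape(-1,3); print(a[a[:,2]>.195].mean(0))
E
```

```text
[ 154  201  151   57 2692] 0.012493173010664216
((541.3340454101562, 59.31471252441406), (377.6054382324219, 106.94087982177734), 84.27625274658203) [[ 469.30048 -123.21397]
 [ 575.7082  -133.87941]
 [ 613.3676   241.84338]
 [ 506.9599   252.50883]]
front [0.09405822 0.9955667  0.48963085 0.05405553]
stud 43 [ 0.614 -0.224  0.168] [ 0.627 -0.19   0.211]
  top [ 0.6205 -0.2115  0.2063] 32
tagL 478 [0.615 0.137 0.139] [0.666 0.21  0.196]
  top [0.6587 0.175  0.1895] 128
t2 490 [0.607 0.057 0.14 ] [0.664 0.125 0.199]
  top [0.6517 0.0924 0.1909] 95
t3 489 [ 0.6   -0.025  0.14 ] [0.655 0.044 0.195]
  top [0.6425 0.0096 0.1891] 153
(300, 20) [ 0.853 -0.097  0.438]
(250, 40) [ 0.856 -0.004  0.365]
(420, 30) [ 0.855 -0.321  0.417]
(180, 125) [0.775 0.175 0.123]
(152, 165) [0.66  0.222 0.169]
(410, 200) [ 0.62  -0.401  0.03 ]
(216, 152) [0.747 0.1   0.006]
[nan nan nan]<stdin>:17: RuntimeWarning: Mean of empty slice.
  ret = um.true_divide(
```

```bash
python3 - <<'E'
import cv2
a=cv2.imread("pics/top0.png")[140:265,130:370]; cv2.imwrite("pics/crop1.png",cv2.resize(a,None,fx=3.3,fy=3.3,interpolation=cv2.INTER_CUBIC))
E
```

```text
(no output)
```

View pics/crop1.png

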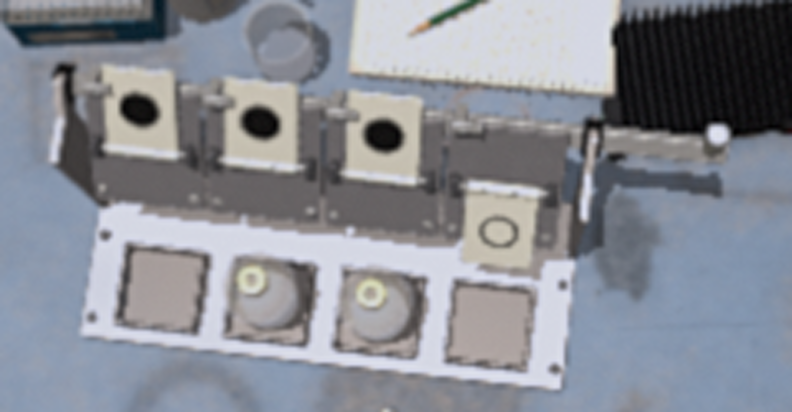

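The points agree with the sizes given: yaw is -0.094 rad, tag pitch and lateral positions fit within about 1 mm, stud z is 0.206 and tag edges are at about 0.19. The depth origin fits about 7 mm farther back than the base edge suggests, at O≈(0.567, 0.057). Next I move above and to the right of the stud and look from close by.

```bash
cat >> h.py <<'E'
yaw=-.0942; O=np.array([.5675,.0575])
ex=np.array([np.cos(yaw),np.sin(yaw)]); ey=np.array([-np.sin(yaw),np.cos(yaw)])
f=np.radians(90)+yaw/2
Q=[np.cos(f),np.sin(f),0,0]
def W(x,y,z): return [*(O+x*ex+y*ey),z]
def loc(p): d=np.asarray(p)[...,:2]-O; return np.stack([d@ex,d@ey,np.asarray(p)[...,2]],-1)
E
python3 - <<'E'
from h import *
for w in [W(77,0,0)]: pass
for p in [(.077,-.31,.33),(.077,-.31,.185),(.077,-.22,.185),(.12,.126,.30),(.12,.126,.184),(.0,.126,.2)]:
    a=bot.ik(W(*p),Q); print(p,None if a is None else a.round(2))
fingers.command_gripper(0.0,20)
o=bot.get_obs(); bot.move_linear([.25,.55,.35]); 
bot.move_ptp(W(.077,-.305,.33),Q)
o=bot.get_obs(); print(o["time_s"],loc(o["position"]),o["tcp_rot"],o["grip_width"])
c=vision.camera("wrist"); save(c,"w1.png"); P=pts(c)
m=(P[...,2]>.198)&(P[...,2]<.215); q=loc(P[m]); q=q[(abs(q[:,0]-.077)<.03)&(abs(q[:,1]+.262)<.03)]
print(len(q),q.mean(0) if len(q) else 0,q.min(0),q.max(0))
E
```

```text
(0.077, -0.31, 0.33) [-0.21  0.57  0.94  1.35 -0.45  1.44  2.18]
(0.077, -0.31, 0.185) [-0.13  0.62  0.73  1.56 -0.44  1.13  2.18]
(0.077, -0.22, 0.185) [-0.25  0.57  0.68  1.61 -0.4   1.1   2.01]
(0.12, 0.126, 0.3) [-0.47  0.57  0.27  1.21 -0.15  1.38  1.27]
(0.12, 0.126, 0.184) [-0.44  0.63  0.22  1.38 -0.14  1.15  1.27]
(0.0, 0.126, 0.2) [-0.55  0.43  0.22  1.67 -0.11  1.05  1.18]
4.9917 [ 0.07736855 -0.3040008   0.3298288 ] [ 4.63949028e-02  9.98923151e-01  2.22868626e-04 -4.69038739e-05] -0.00018595240014384658
166 [ 0.07830184 -0.26123549  0.20441612] [ 0.07240739 -0.26734919  0.19804721] [ 0.08538436 -0.25462482  0.20663243]
```

View pics/w1.png

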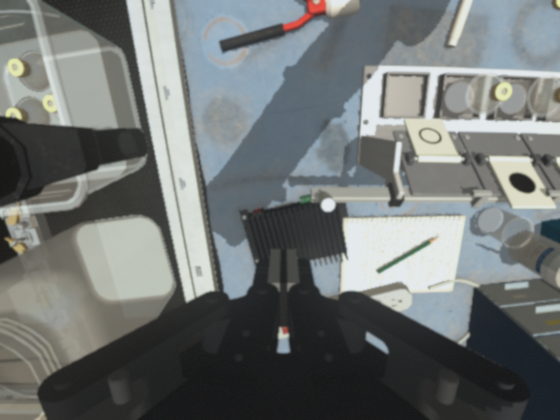

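The wrist view shows the stud at (328,204), which gives local (78, -261, 206) mm as expected. Now I push the bar open.

```bash
cat >> h.py <<'E'
def bar():
    "bar position from stud top in top view"
    P=pts(vision.camera("top")); q=loc(P[(P[...,2]>.198)&(P[...,2]<.213)]); q=q[(abs(q[:,0]-.078)<.02)&(abs(q[:,1]+.253)<.03)]
    return len(q),q.mean(0).round(4) if len(q) else None
E
python3 - <<'E'
from h import *
print(bar())
bot.move_linear(W(.078,-.305,.187),rate=.12)
hit=bot.move_linear(W(.078,-.258,.187),rate=.03,force_limit=9)
o=bot.get_obs(); print(hit,o["time_s"],loc(o["position"]),o["wrist_force"])
bot.move_linear(W(.078,-.300,.187),rate=.12)
bot.move_linear(W(.078,-.300,.30),rate=.2)
c=vision.camera("wrist");P=pts(c); q=loc(P[(P[...,2]>.198)&(P[...,2]<.215)]); q=q[(abs(q[:,0]-.077)<.03)&(abs(q[:,1]+.255)<.035)]
print(len(q),q.mean(0),bot.get_obs()["time_s"],bot.get_obs()["wrist_force"])
print(bar())
E
```

```text
(0, None)
True 7.6417 [ 0.07786005 -0.2664303   0.18689681] [ 1.56075762 -3.17825549  0.23070645]
224 [ 0.07816848 -0.24668455  0.20435523] 8.8417 [ 0.77949893 -0.76081646 -0.17285943]
(0, None)
```

```bash
python3 - <<'E'
from h import *
bot.move_ptp(W(.122,.126,.27),Q)
bot.move_linear(W(.122,.126,.186),rate=.12)
F=0
for x,z in [(.098,.186),(.071,.197),(.051,.202),(.029,.198)]:
    if bot.move_linear(W(x,.126,z),rate=.06,force_limit=7): print("hit",x); break
    print(x,bot.get_obs()["wrist_force"].round(2))
o=bot.get_obs(); print(o["time_s"],loc(o["position"]))
bot.move_linear(W(.029,.126,.29),rate=.2); bot.move_linear(W(-.09,.126,.33),rate=.25)
c=vision.camera("scene");save(c,"s2.png");c=vision.camera("wrist");save(c,"w2.png")
print(bot.get_obs()["time_s"])
a=cv2.imread("pics/s2.png")[120:310,150:350]; b=cv2.imread("pics/w2.png")
cv2.imwrite("pics/m2.png",np.hstack([cv2.resize(a,(400,380)),cv2.resize(b,(400,380))]))
E
```

```text
0.098 [ 0.31 -0.1   0.07]
0.071 [ 0.48 -0.37 -0.66]
0.051 [-0.45 -0.61 -0.07]
0.029 [-0.15  0.37 -0.2 ]
13.525 [0.02888076 0.12626757 0.19809677]
14.8833
```

View pics/m2.png

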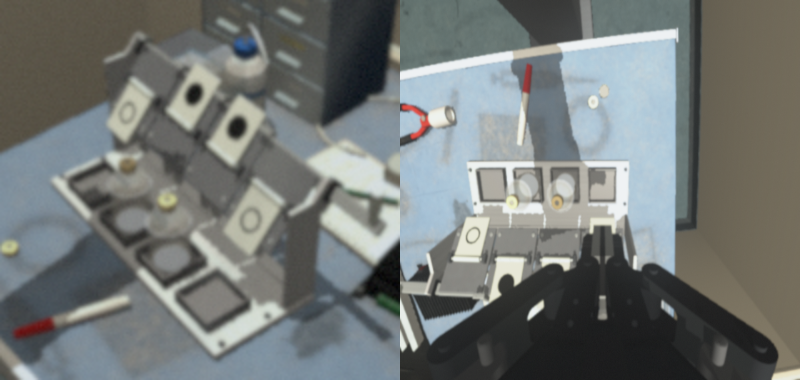

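The tag at scene crop (127,112) now hangs down showing the ring, and the two middle tags still show discs. Next I push the bar home.

```bash
python3 - <<'E'
from h import *
bot.move_linear(W(-.03,.10,.33),rate=.25)
bot.move_ptp(W(.078,-.2155,.30),Q)
bot.move_linear(W(.078,-.2155,.187),rate=.12)
hit=bot.move_linear(W(.078,-.252,.187),rate=.03,force_limit=9)
o=bot.get_obs(); print(hit,o["time_s"],loc(o["position"]),o["wrist_force"])
bot.move_linear(W(.078,-.2200,.187),rate=.1)
bot.move_linear(W(.078,-.2200,.30),rate=.2)
bot.move_linear(W(.078,-.3,.33),rate=.25)
c=vision.camera("wrist");save(c,"w3.png");P=pts(c); q=loc(P[(P[...,2]>.198)&(P[...,2]<.215)]); q=q[(abs(q[:,0]-.077)<.03)&(abs(q[:,1]+.255)<.035)]
print(len(q),q.mean(0),bot.get_obs()["time_s"])
c=vision.camera("scene");save(c,"s3.png")
a=cv2.imread("pics/s3.png")[120:310,150:350]; b=cv2.imread("pics/w3.png")
cv2.imwrite("pics/m3.png",np.hstack([cv2.resize(a,(400,380)),cv2.resize(b,(400,380))]))
E
```

```text
True 18.525 [ 0.07801165 -0.2413187   0.18653592] [0.00381069 1.1619368  0.85979751]
178 [ 0.07823984 -0.26152181  0.20431142] 20.1417
```

View pics/m3.png

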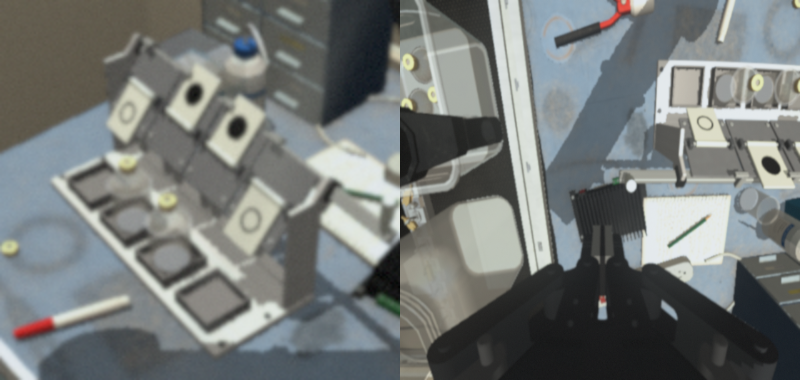

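The stud is back at its home reading, -261.5 mm against -261.2 mm at the start. Both empty places show rings at (127,112) and (252,222), the middle tags show discs, and the bottles still stand in their pockets.

```bash
python3 -c "
from h import *
print(workorder.finish_job())"
```

```text
the job is handed in; nothing more can be done
None
```

The tag of the empty leftmost place now hangs down showing the ring, the locking bar is back home, the other tags and the bottles look unchanged in the final pictures, and the job was handed in after about 20 s (no verdict was returned).

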